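Set the burger press thicker and lock it

ROBOT

A 6-joint arm with a two-finger parallel gripper is mounted at the origin on a cart in front of the work surface, level with it; the furniture and walls round the work are solid. World frame = base frame: x ahead of the robot, y to its left, z up, the work surface at z = 0. Lengths are in mm, angles in degrees, forces in N, time in s.
With the tool pointing down it reaches from about 300 to 850 mm from the base axis. Payload 4.2 kg.
Tool frame: the origin (TCP) lies at the very end of the fingers, on their centre line; the grasp point (between the pads) lies 19 mm behind it (env.grip_point_offset is the distance from the TCP to the grasp point, in mm); z points along the fingers, y is the line along which they close (so a half turn about z gives the same grasp; the last joint's range is limited). The gripper opens to 91 mm and grips with 3 to 60 N. Pads are 32 mm wide; open, the fingers measure 118 mm over their backs; the gripper's body (76 mm by 178 mm) begins 60 mm behind the grasp point.
Start: joints at [62.395, 18.312, 89.639, -0, 72.044, -1.146], TCP at [256.202, 514.785, 213.976] pointing down, gripper open.
Joint ranges: [-177.97, 177.97], [-48.28, 115.42], [12.27, 149.76], [-77.06, 257.06], [2.81, 150.46], [-146.56, 146.56]. Speed limits (degrees/s): [147.25, 147.25, 180, 180, 180, 180].

INTERFACE

Orientations are given as [roll, pitch, yaw] about the fixed x, y, z axes, in that order (R = Rz(yaw) Ry(pitch) Rx(roll)).
In Python, from workcell import env gives the robot as it stands. The module is installed in compiled form; this text tells all that it offers.
- The arm moves only by the tool arm_command, never from a script. Its argument "rows" is a list of rows, each an object with "delta_pos": the shift along the tool's x, y, z in mm, a list of three; "roll": the turn about the tool's z in units of 5 degrees (1.0 is 5 degrees); "jaw": the opening in per cent of the stroke, from 0 (shut) to 100 (fully open). A call has 1 to 20 rows; each row is the pose to reach, as a shift and turn from the pose commanded when the call began, along the tool's axes at that moment; what a row does not reach only later rows make up. A row lasts 1/12 s, in which the tool goes at most 41.7 mm and 7.16 degrees, less where a joint would pass 70% of its speed; a pose out of reach is approached as far as the arm can. A call with a gripper value outside its range is refused whole. The fingers move at their own pace and stop on an object; "squeeze" is the grip in N (left out, the last holds). Time passes only in rows, so rows that repeat a pose let the fingers close. It gives the time, the measured TCP pose, the force, the opening and the grip force at its end, in the units of the state.
- env.state(): the state, without advancing time (a new reading comes with each control period).
- env.grab_frame(name): name is "scene" or "top" or "wrist"; returns a dict with "img" (480x640x3 uint8, blue, green, red), "z_map" (480x640 float32, mm along the optical axis (not along the pixel's ray), 0 where there is no reading), "fov_y" (degrees; the focal length in pixels is half the picture's height over the tangent of half this angle, whatever the lens; pixels are square), "cx", "cy" (the principal point, pixels), "R" (3x3) and "t" (3): a world point X has camera coordinates R X + t; the wrist camera has in their place "T_tool_cam" (4x4, takes a point from camera to tool coordinates, whose origin is the TCP and whose axes are the flange's). Camera axes: x right, y down, z forward; pixel columns grow to the right and rows downward; lengths in mm; the calibration is good to about 2 mm. A picture is of the moment at which its call begins: read the wrist's pose just before it.
- env.job_done(): hands the job in; it is judged then, once.
The state is a dict: "time_s": time; "qpos": joint angles; "qvel": joint speeds; "effort": joint torques, N m; "ee_pos": TCP position; "ee_rot": TCP orientation; "force": force on the tool from outside, world axes, zero at the start; "torque": the same for the moment, N m; "gripper_width": finger opening in mm; "gripper_force": force on a finger pad.
Only numpy, scipy, OpenCV 4.12 (cv2) and the standard library are available. Lean on these libraries where they do the work, as an engineer would, in place of code of your own. Each camera call takes 0.05 s, during which the arm holds its last target. There are 200 camera calls.

TASK

Set the burger press to thicker patties: swing its red-handled jam-nut lever counter-clockwise to the loose end, turn the black tee-shaped screw head above the nut counter-clockwise until its white pointer is at the green dot, then swing the lever back clockwise until the nut is fully tight, and let go. Leave the kitchen timer alone.

Things in the scene. Friction and masses are not known exactly. Their poses are not given: they have to be found in the camera images.
- lever_post (a point): Centre of the upright red round grip (20 mm diameter, 44 mm tall) at the end of the jam nut's dark lever on the burger press (wooden base 250x124 mm, column, steel dish with plate; cannot move). It stands 85 mm from the nut's axis, 92 mm above the worktop. x points outward along the lever, z up. The flat lever arm's top is 22 mm below this point.
- jam_lever (a joint): Angle (rad) of the jam nut and its lever about the vertical axis through tee_head, counter-clockwise from above positive. 0 = tight (hard stop), 1.1 = loose end (hard stop); starts tight. Loosened above 0.6. Stiff (0.15 N m, about 2 N at the grip); stays where it is left.
- tee_head (a point): Centre of the black tee head on the adjuster screw: upright flat bar 56 mm long, 13 mm thick, 32 mm high, 100 mm above the worktop, on the vertical axis shared with the jam nut; turns in place. x runs along the bar to the side of the white pointer, y across its thickness, z up. The lever arm's top is 28 mm below this point; the red grip passes clear of the bar.
- adjuster (a joint): Angle (rad) of the adjuster screw, counter-clockwise from above positive, stops at 0 and 2.0. Starts between 0 and 0.4; the pointer is at the green dot (11 mm wide, the only green one on the aluminium dial) at 1.2. Raises the press plate 5 mm per rad. Stiff (0.08 N m); stays where it is left.
- kitchen_timer: Bystander: round white wind-up kitchen timer with a dark grey dial and bar grip, 66 mm wide and 48 mm tall, standing loose on the worktop; origin at the centre of its underside. To be left where it is.

How it is judged (in metres and radians):
On the way, in this order (a step that is already met when the one before it is completed fails the run):
1. the jam nut is loosened (lever above 0.6 rad) before the screw is turned (adjuster still below 0.6) (value of joint jam_lever above 0.6 rad and value of joint adjuster below 0.6 rad), for 0.2 s.
2. with the nut still loose, the screw's pointer is brought to the green dot (adjuster 1.2 rad, within 0.2) (value of joint jam_lever above 0.6 rad and value of joint adjuster between 1 and 1.4 rad), for 0.2 s.
At the end, for the whole second after the job is handed in: The jam nut is tight again (lever within 0.17 rad of its tight stop) and the screw's pointer is at the green dot (adjuster at 1.2 rad, within 0.2) (value of joint jam_lever below 0.17 rad and value of joint adjuster between 1 and 1.4 rad); the robot touches nothing.
It fails at once if the kitchen timer is moved by more than 20 mm (distance of kitchen_timer from where it was at the start of the episode above 0.02 m).
It also fails if it takes over 54 s, if anything falls off the work surface, if the arm or the gripper's body presses on something with over 40 N, if the wrist force passes 120 N, or if a joint passes its speed limit or range.

## Working session

There is one attempt and no reset: what is moved stays moved. The work goes in short steps, Python scripts to look and compute and a tool call to move; the robot and the scene stay as the last step left them, time stands still between calls to the robot, and variables do not carry over. Pictures are saved under pics/ and viewed, at most 10 in all, crops included, and the job is handed in when it is done.

Besides the shell and the picture viewer there is one more tool, called as name(argument=value, ...) on one line, values as JSON. arm_command: Moves the arm, as the interface text tells. Its arguments: {"type":"object","properties":{"rows":{"type":"array"},"squeeze":{"type":"number"}},"required":["rows"]}

```bash
mkdir -p pics
cat > h.py <<'E'
import numpy as np, cv2
from workcell import env
def cloud(f):
    K=240/np.tan(np.radians(f["fov_y"]/2)); z=f["z_map"]
    v,u=np.mgrid[0:480,0:640]
    P=np.stack([(u-f["cx"])/K*z,(v-f["cy"])/K*z,z],-1)
    return (P-np.array(f["t"]).ravel())@np.array(f["R"])   # R^T (P-t)
E
python3 - <<'E'
from h import *
s=env.state(); print(s)
for n in("top","scene"):
    f=env.grab_frame(n); cv2.imwrite(f"pics/{n}0.png",f["img"])
    np.savez(f"{n}0.npz",P=cloud(f),img=f["img"],z=f["z_map"])
    print(n,f["R"],f["t"],f["fov_y"])
    P=cloud(f);hsv=cv2.cvtColor(f["img"],cv2.COLOR_BGR2HSV)
    ok=f["z_map"]>0
    for nm,m in (("red",((hsv[...,0]<8)|(hsv[...,0]>172))&(hsv[...,1]>150)&(hsv[...,2]>80)),("green",(hsv[...,0]>45)&(hsv[...,0]<80)&(hsv[...,1]>100))):
        m=m&ok
        if m.sum():
            v,u=np.nonzero(m); print(nm,m.sum(),"px",np.median(u),np.median(v),np.median(P[m],0).round(1),P[m].min(0).round(),P[m].max(0).round())
E
```

```text
{'time_s': 0.0, 'qpos': array([ 6.23921665e+01,  1.83518338e+01,  8.97057868e+01, -2.68271366e-03,
        7.20434086e+01, -1.14737811e+00]), 'qvel': array([ 0.03135117,  0.07789493, -0.11810247,  0.10601506, -0.02945854,
        0.03654091]), 'effort': array([-1.17274503e-03, -4.12460947e+01, -2.31975996e+01,  7.26112607e-02,
        4.57496429e-02, -1.34674374e-04]), 'ee_pos': array([256.00323626, 514.30939458, 213.12254215]), 'ee_rot': array([-1.79898940e+02,  5.27038413e-04,  1.53540374e+02]), 'force': array([-0.18187387,  0.35821755, -0.13868556]), 'torque': array([-0.04479226, -0.02391289,  0.0176425 ]), 'gripper_force': 0.0, 'gripper_width': 91.23304882224464}
top [[-0.14454139 -0.98948042 -0.00602363]
 [-0.96893084  0.14276905 -0.20196539]
 [ 0.20070079 -0.02335588 -0.97937413]] [  58.91325403  484.35461807 1002.32488397] 55.08399002734068
red 114 px 152.0 263.0 [476.5 339.7 110.9] [470. 334.   2.] [496. 390. 120.]
green 7 px 210.0 263.0 [467.3 226.5  62.2] [464. 224.  60.] [469. 229.  63.]
scene [[ 0.59693431 -0.80216021  0.0144368 ]
 [-0.3275295  -0.26008161 -0.90834024]
 [ 0.73238914  0.53749097 -0.41798277]] [-270.0225758   250.9851806   970.46896234] 50.789771499085646
red 116 px 228.0 211.0 [474.6 337.9  92.3] [ 253.  -45. -499.] [687. 565. 116.]
green 147 px 172.0 202.0 [587.4 661.8   7.3] [ 222. -532. -517.] [ 860. 1475.  425.]
```

View pics/top0.png

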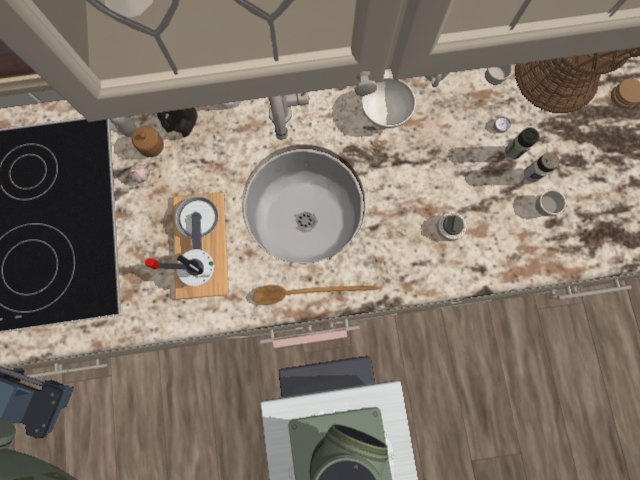

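View pics/scene0.png

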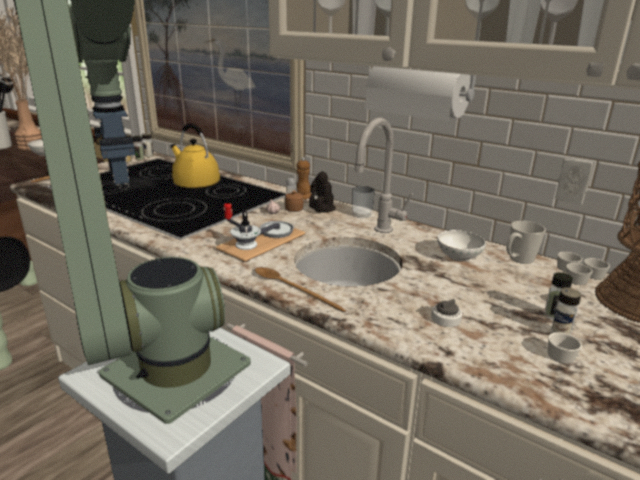

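The top view shows the press, with the red grip at (152,263), the tee and dial near (192,266) and the green dot near (210,263). The timer is far away at (451,227). I'll measure the tee next.

Run:
```python
from h import *
d=np.load("top0.npz");P=d["P"];img=d["img"]
c=img[185:305,135:235]
cv2.imwrite("pics/crop.png",cv2.resize(c,None,fx=5,fy=5,interpolation=cv2.INTER_CUBIC))
reg=np.zeros(P.shape[:2],bool);reg[240:300,140:235]=1
dark=img.max(-1)<75
m=reg&dark&(P[...,2]>95)&(P[...,2]<125)
for nm,mm in(("dark tee",m),("high",reg&(P[...,2]>100)&(P[...,2]<130)&(np.abs(P[...,1]-250)<45)),("dial",reg&(P[...,2]>50)&(P[...,2]<70)&(img.min(-1)>130))):
    Q=P[mm];print(nm,len(Q),Q.mean(0).round(1),Q.min(0).round(),Q.max(0).round())
    w,V=np.linalg.eigh(np.cov(Q[:,:2].T));print(w,V[:,1],np.degrees(np.arctan2(V[1,1],V[0,1])))
hsv=cv2.cvtColor(img,cv2.COLOR_BGR2HSV)
r=reg&((hsv[...,0]<8)|(hsv[...,0]>172))&(hsv[...,1]>150)&(P[...,2]>105);print("red top",P[r].mean(0),P[r].min(0),P[r].max(0))
```

```text
dark tee 131 [462.  259.  114.8] [442. 237.  96.] [482. 284. 120.]
[ 14.6528803  299.19460328] [0.63023828 0.77640177] 50.93229541919864
high 170 [462.1 258.8 115.5] [442. 237. 100.] [484. 284. 121.]
[ 14.25702748 281.54737327] [0.65683574 0.75403369] 48.94100752882125
dial 692 [461.  255.7  60.5] [422. 219.  53.] [505. 302.  70.]
[427.74753509 626.64132976] [-0.92327975  0.38412823] 157.41036975696198
red top [478.02400699 342.71144422 113.16796632] [469.71949428 333.67654753 105.93939876] [487.08472364 353.10242546 119.52932728]
```

View pics/crop.png

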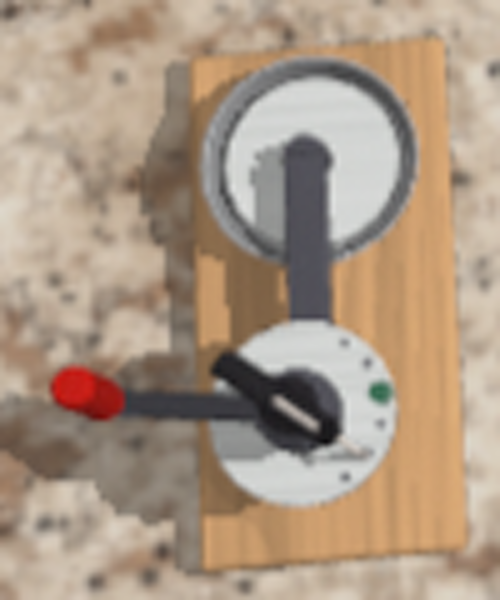

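The crop shows the pointer at (300,415), aimed about -130° in world axes, and the green dot at (380,392). The tee axis is about (462,259) mm and the lever direction about 80°. I'll move above the press for a wrist look.

arm_command(rows=[{"delta_pos":[-72,-24,0],"roll":3.7,"jaw":100},{"delta_pos":[-143,-48,0],"roll":7.4,"jaw":100},{"delta_pos":[-215,-72,0],"roll":11,"jaw":100},{"delta_pos":[-287,-96,0],"roll":14.7,"jaw":100},{"delta_pos":[-287,-96,0],"roll":14.7,"jaw":100},{"delta_pos":[-287,-96,0],"roll":14.7,"jaw":100},{"delta_pos":[-287,-96,0],"roll":14.7,"jaw":100},{"delta_pos":[-287,-96,0],"roll":14.7,"jaw":100},{"delta_pos":[-287,-96,0],"roll":14.7,"jaw":100},{"delta_pos":[-287,-96,0],"roll":14.7,"jaw":100},{"delta_pos":[-287,-96,0],"roll":14.7,"jaw":100},{"delta_pos":[-287,-96,0],"roll":14.7,"jaw":100},{"delta_pos":[-287,-96,0],"roll":14.7,"jaw":100},{"delta_pos":[-287,-96,0],"roll":14.7,"jaw":100}])

```text
time_s: 1.27
ee_pos: [470.2, 301.0, 213.8]
ee_rot: [-180.0, 0.0, 80.1]
force: [0.6, 0.5, 0.3]
gripper_width: 91.1
gripper_force: 0.0
```

```bash
cat >> h.py <<'E'
from scipy.spatial.transform import Rotation as Ro
def tool(s): return Ro.from_euler('xyz',s["ee_rot"],degrees=True).as_matrix(), np.array(s["ee_pos"])
def delta(xyz,yaw):
    s=env.state();R,p=tool(s)
    print("delta",(R.T@(np.array(xyz)-p)).round(1),"roll",round(((s["ee_rot"][2]-yaw+180)%360-180)/5,2))
def wrist():
    s=env.state();f=env.grab_frame("wrist");T=np.array(f["T_tool_cam"]);R,p=tool(s)
    Rw=R@T[:3,:3];tw=R@T[:3,3]+p
    f["R"]=Rw.T;f["t"]=-Rw.T@tw
    return f,cloud(f)
def meas(f,P):
    img=f["img"];hsv=cv2.cvtColor(img,cv2.COLOR_BGR2HSV);ok=f["z_map"]>0
    near=(abs(P[...,0]-462)<55)&(abs(P[...,1]-259)<50)&ok
    red=((hsv[...,0]<8)|(hsv[...,0]>172))&(hsv[...,1]>150)&ok&(P[...,2]>60)&(P[...,2]<125)
    tee=near&(P[...,2]>111)&(P[...,2]<122)
    top=red&(P[...,2]>110)
    g=near&(hsv[...,0]>45)&(hsv[...,0]<85)&(hsv[...,1]>80)&(P[...,2]<75)
    for n,m in(("redtop",top),("tee",tee),("green",g)):
        if m.sum()<5: print(n,"none");continue
        Q=P[m];r=cv2.minAreaRect(Q[:,:2].astype(np.float32));v,u=np.nonzero(m)
        w,V=np.linalg.eigh(np.cov(Q[:,:2].T))
        print(n,m.sum(),"px",int(u.mean()),int(v.mean()),"mean",Q.mean(0).round(1),"rect",np.round(r[0],1),np.round(r[1],1),"axis",round(np.degrees(np.arctan2(V[1,1],V[0,1])),1))
E
python3 - <<'E'
from h import *
s=env.state();print(s["time_s"],s["ee_pos"],s["ee_rot"],s["qpos"].round(1))
f,P=wrist();cv2.imwrite("pics/w0.png",f["img"]);meas(f,P)
E
```

```text
1.2667 [470.18456278 300.99541093 213.7623985 ] [-1.79981265e+02  1.16005798e-02  8.01050368e+01] [31.4 16.8 91.8  0.  71.4 41.3]
redtop 538 px 318 177 mean [477.  345.1 113.1] rect [477.1 344.8] [19.  18.3] axis 76.1
tee 897 px 320 279 mean [465.2 267.3 115.4] rect [464.  264.8] [47.2 13.1] axis 46.6
green 68 px 328 299 mean [465.7 226.1  60.7] rect [465.8 226.6] [7.6 9.5] axis 172.3
```

View pics/w0.png

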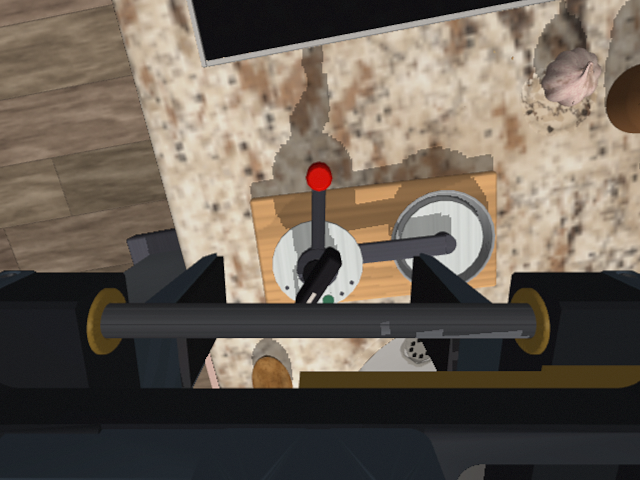

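The wrist view shows the red grip at (318,177) and the tee near (320,275), with its pointer end partly hidden by the gripper. From this I get grip (477,345), axis (461,261.5) and about 50° left for the screw to turn. Next I'll grasp the grip.

arm_command(rows=[{"delta_pos":[30,-1,0],"roll":0.1,"jaw":60},{"delta_pos":[44,-1,20],"roll":0.1,"jaw":60},{"delta_pos":[44,-1,50],"roll":0.1,"jaw":60},{"delta_pos":[44,-1,80],"roll":0.1,"jaw":60},{"delta_pos":[44,-1,110],"roll":0.1,"jaw":60},{"delta_pos":[44,-1,128],"roll":0.1,"jaw":60},{"delta_pos":[44,-1,136],"roll":0.1,"jaw":60},{"delta_pos":[44,-1,136],"roll":0.1,"jaw":60},{"delta_pos":[44,-1,136],"roll":0.1,"jaw":22},{"delta_pos":[44,-1,136],"roll":0.1,"jaw":10},{"delta_pos":[44,-1,136],"roll":0.1,"jaw":10},{"delta_pos":[44,-1,136],"roll":0.1,"jaw":10},{"delta_pos":[44,-1,136],"roll":0.1,"jaw":10}], squeeze=12)

```text
time_s: 2.4
ee_pos: [477.4, 344.8, 79.0]
ee_rot: [179.9, -0.1, 79.5]
force: [0.4, 0.4, -0.2]
gripper_width: 24.4
gripper_force: 0.0
```

Run:
```python
from h import *
s=env.state();R,p=tool(s);print(s["ee_pos"],s["ee_rot"],s["gripper_width"],s["gripper_force"],s["force"])
c=np.array([461,261.5]);v=p[:2]-c;print(np.hypot(*v),np.degrees(np.arctan2(v[1],v[0])))
r=85;a0=np.arctan2(v[1],v[0])
for k in range(1,17):
    a=a0+np.radians(4*k);q=np.r_[c+r*np.array([np.cos(a),np.sin(a)]),p[2]]
    print((R.T@(q-p)).round(0),-0.8*k)
```

```text
[477.42070491 344.75619288  78.96068067] [ 1.79924483e+02 -8.00932762e-02  7.95399149e+01] 24.400510090618756 0.0 [ 0.37785117  0.37397717 -0.23055487]
84.86008014435936 78.84269664069852
[ 0. -6. -0.] -0.8
[ -1. -12.  -0.] -1.6
[ -2. -18.  -0.] -2.4000000000000004
[ -3. -23.  -0.] -3.2
[ -5. -29.  -0.] -4.0
[ -7. -35.  -0.] -4.800000000000001
[ -9. -40.  -0.] -5.6000000000000005
[-12. -45.  -0.] -6.4
[-15. -50.  -0.] -7.2
[-19. -55.  -0.] -8.0
[-23. -59.  -0.] -8.8
[-27. -64.  -0.] -9.600000000000001
[-32. -67.  -0.] -10.4
[-36. -71.  -0.] -11.200000000000001
[-41. -74.  -0.] -12.0
[-47. -77.  -0.] -12.8
```

arm_command(rows=[{"delta_pos":[0,0,0],"roll":0,"jaw":10},{"delta_pos":[0,0,0],"roll":0,"jaw":10},{"delta_pos":[0,0,0],"roll":0,"jaw":10},{"delta_pos":[0,-6,0],"roll":-0.8,"jaw":10},{"delta_pos":[-1,-12,0],"roll":-1.6,"jaw":10},{"delta_pos":[-2,-18,0],"roll":-2.4,"jaw":10},{"delta_pos":[-3,-23,0],"roll":-3.2,"jaw":10},{"delta_pos":[-5,-29,0],"roll":-4,"jaw":10},{"delta_pos":[-7,-35,0],"roll":-4.8,"jaw":10},{"delta_pos":[-9,-40,0],"roll":-5.6,"jaw":10},{"delta_pos":[-12,-45,0],"roll":-6.4,"jaw":10},{"delta_pos":[-15,-50,0],"roll":-7.2,"jaw":10},{"delta_pos":[-19,-55,0],"roll":-8,"jaw":10},{"delta_pos":[-23,-59,0],"roll":-8.8,"jaw":10},{"delta_pos":[-27,-64,0],"roll":-9.6,"jaw":10},{"delta_pos":[-32,-67,0],"roll":-10.4,"jaw":10},{"delta_pos":[-36,-71,0],"roll":-11.2,"jaw":10},{"delta_pos":[-41,-74,0],"roll":-12,"jaw":10},{"delta_pos":[-41,-74,0],"roll":-12,"jaw":10},{"delta_pos":[-41,-74,0],"roll":-12,"jaw":10}], squeeze=12)

```text
time_s: 4.07
ee_pos: [397.6, 316.9, 78.6]
ee_rot: [180.0, 0.1, 139.5]
force: [3.2, -3.9, 5.3]
gripper_width: 19.6
gripper_force: 12.0
```

Run:
```python
from h import *
s=env.state();print(s["ee_pos"],s["ee_rot"],s["gripper_width"],s["gripper_force"],s["force"],s["torque"])
```

```text
[397.59529833 316.87554036  78.58744174] [1.79975218e+02 1.15649640e-01 1.39475757e+02] 19.582693842284545 12.00068030913826 [ 3.20854723 -3.92303168  5.27628893] [-0.79738378 -0.44369057  0.02830159]
```

arm_command(rows=[{"delta_pos":[0,0,0],"roll":0,"jaw":60},{"delta_pos":[0,0,0],"roll":0,"jaw":60},{"delta_pos":[0,0,0],"roll":0,"jaw":60},{"delta_pos":[0,0,0],"roll":0,"jaw":60},{"delta_pos":[0,0,-30],"roll":0,"jaw":60},{"delta_pos":[0,0,-65],"roll":0,"jaw":60},{"delta_pos":[0,0,-100],"roll":1,"jaw":60},{"delta_pos":[-20,-14,-130],"roll":2.4,"jaw":60},{"delta_pos":[-50,-36,-136],"roll":4,"jaw":60},{"delta_pos":[-84,-61,-136],"roll":18.1,"jaw":60},{"delta_pos":[-84,-61,-136],"roll":18.1,"jaw":60},{"delta_pos":[-84,-61,-136],"roll":18.1,"jaw":60},{"delta_pos":[-84,-61,-136],"roll":18.1,"jaw":60},{"delta_pos":[-84,-61,-136],"roll":18.1,"jaw":60},{"delta_pos":[-84,-61,-136],"roll":18.1,"jaw":60},{"delta_pos":[-84,-61,-136],"roll":18.1,"jaw":60},{"delta_pos":[-84,-61,-136],"roll":18.1,"jaw":60},{"delta_pos":[-84,-61,-136],"roll":18.1,"jaw":60},{"delta_pos":[-84,-61,-136],"roll":18.1,"jaw":60},{"delta_pos":[-84,-61,-136],"roll":18.1,"jaw":60}])

```text
time_s: 5.73
ee_pos: [420.8, 216.8, 213.7]
ee_rot: [-180.0, 0.0, 48.9]
force: [0.1, -0.3, -0.2]
gripper_width: 54.4
gripper_force: 0.0
```

Run:
```python
from h import *
s=env.state();print(s["ee_pos"],s["ee_rot"],s["gripper_width"],s["qpos"].round(1))
f,P=wrist();cv2.imwrite("pics/w1.png",f["img"]);meas(f,P)
delta([461,261.5,79],49)
```

```text
[420.84639049 216.83293859 213.65041679] [-1.79963470e+02  2.55852628e-02  4.89192597e+01] 54.40080293511581 [ 25.9   9.2 102.2   0.   68.7  66.9]
redtop 536 px 204 154 mean [398.1 316.4 113.1] rect [398.  316.4] [18.8 17.6] axis -142.2
tee 1418 px 321 153 mean [461.7 261.8 115.7] rect [461.3 261. ] [55.3 12.6] axis 48.8
green 102 px 351 181 mean [465.4 225.2  60.7] rect [465.6 225.1] [8.9 8.8] axis 126.8
delta [ 60.1   1.2 134.7] roll 0.04
```

View pics/w1.png

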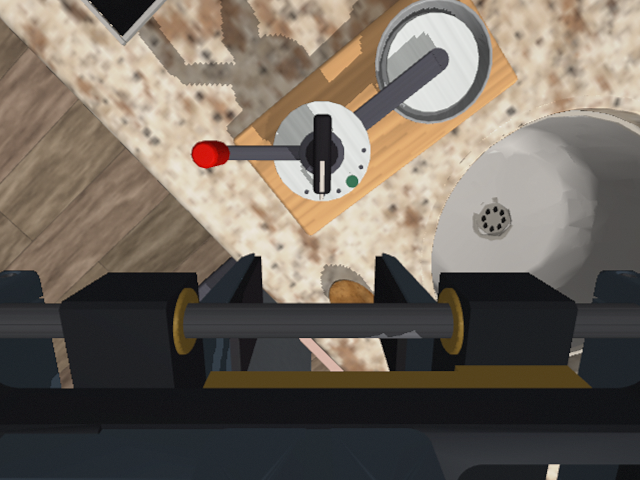

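The wrist view shows the lever at its loose end, with the grip at (208,154). The tee is fully visible at (321,153), axis 48.8°, and the green dot is at (351,181), so the screw needs about 48° counter-clockwise.

arm_command(rows=[{"delta_pos":[30,0.5,0],"roll":0,"jaw":50},{"delta_pos":[60,1,10],"roll":0,"jaw":50},{"delta_pos":[60,1,40],"roll":0,"jaw":50},{"delta_pos":[60,1,70],"roll":0,"jaw":50},{"delta_pos":[60,1,100],"roll":0,"jaw":50},{"delta_pos":[60,1,125],"roll":0,"jaw":50},{"delta_pos":[60,1,134],"roll":0,"jaw":50},{"delta_pos":[60,1,134],"roll":0,"jaw":50},{"delta_pos":[60,1,134],"roll":0,"jaw":0},{"delta_pos":[60,1,134],"roll":0,"jaw":0},{"delta_pos":[60,1,134],"roll":0,"jaw":0},{"delta_pos":[60,1,134],"roll":0,"jaw":0},{"delta_pos":[60,1,134],"roll":0,"jaw":0},{"delta_pos":[60,1,134],"roll":0,"jaw":0},{"delta_pos":[60,1,134],"roll":0,"jaw":0},{"delta_pos":[60,1,134],"roll":0,"jaw":0},{"delta_pos":[60,1,134],"roll":0,"jaw":0}], squeeze=20)

```text
time_s: 7.2
ee_pos: [463.1, 261.3, 81.6]
ee_rot: [179.8, -0.2, 49.1]
force: [3.7, -4.3, 6.4]
gripper_width: 24.6
gripper_force: 20.0
```

Width is 24.6 mm, not 13, so the fingertips are probably on the hub under the bar. I'll open, raise 9 mm and grip again.

arm_command(rows=[{"delta_pos":[0,0,0],"roll":0,"jaw":45},{"delta_pos":[0,0,0],"roll":0,"jaw":45},{"delta_pos":[0,0,0],"roll":0,"jaw":45},{"delta_pos":[0,0,-9],"roll":0,"jaw":45},{"delta_pos":[0,0,-9],"roll":0,"jaw":0},{"delta_pos":[0,0,-9],"roll":0,"jaw":0},{"delta_pos":[0,0,-9],"roll":0,"jaw":0},{"delta_pos":[0,0,-9],"roll":0,"jaw":0},{"delta_pos":[0,0,-9],"roll":0,"jaw":0},{"delta_pos":[0,0,-9],"roll":0,"jaw":0},{"delta_pos":[0,0,-9],"roll":0,"jaw":0},{"delta_pos":[0,0,-9],"roll":0,"jaw":0}], squeeze=20)

```text
time_s: 8.2
ee_pos: [462.3, 260.3, 88.9]
ee_rot: [179.8, 0.0, 49.1]
force: [3.1, -3.5, 0.1]
gripper_width: 12.7
gripper_force: 20.0
```

arm_command(rows=[{"delta_pos":[0,0,0],"roll":-0.8,"jaw":0},{"delta_pos":[0,0,0],"roll":-1.6,"jaw":0},{"delta_pos":[0,0,0],"roll":-2.4,"jaw":0},{"delta_pos":[0,0,0],"roll":-3.2,"jaw":0},{"delta_pos":[0,0,0],"roll":-4,"jaw":0},{"delta_pos":[0,0,0],"roll":-4.8,"jaw":0},{"delta_pos":[0,0,0],"roll":-5.6,"jaw":0},{"delta_pos":[0,0,0],"roll":-6.4,"jaw":0},{"delta_pos":[0,0,0],"roll":-7.2,"jaw":0},{"delta_pos":[0,0,0],"roll":-8,"jaw":0},{"delta_pos":[0,0,0],"roll":-8.8,"jaw":0},{"delta_pos":[0,0,0],"roll":-9.6,"jaw":0},{"delta_pos":[0,0,0],"roll":-9.6,"jaw":0},{"delta_pos":[0,0,0],"roll":-9.6,"jaw":0},{"delta_pos":[0,0,0],"roll":-9.6,"jaw":0}], squeeze=25)

```text
time_s: 9.45
ee_pos: [462.4, 260.3, 88.9]
ee_rot: [179.9, 0.1, 97.1]
force: [3.1, -4.1, -0.9]
gripper_width: 13.1
gripper_force: 25.0
```

arm_command(rows=[{"delta_pos":[0,0,0],"roll":0,"jaw":50},{"delta_pos":[0,0,0],"roll":0,"jaw":50},{"delta_pos":[0,0,0],"roll":0,"jaw":50},{"delta_pos":[0,0,0],"roll":0,"jaw":50},{"delta_pos":[0,0,-20],"roll":0,"jaw":50},{"delta_pos":[0,0,-55],"roll":0,"jaw":60},{"delta_pos":[0,0,-90],"roll":0,"jaw":60},{"delta_pos":[-30,0,-115],"roll":0,"jaw":60},{"delta_pos":[-60,0,-125],"roll":0,"jaw":60},{"delta_pos":[-60,0,-125],"roll":0,"jaw":60},{"delta_pos":[-60,0,-125],"roll":0,"jaw":60},{"delta_pos":[-60,0,-125],"roll":0,"jaw":60}])

```text
time_s: 10.45
ee_pos: [468.1, 202.0, 213.5]
ee_rot: [-179.9, -0.0, 97.0]
force: [-0.1, -0.7, -0.1]
gripper_width: 54.8
gripper_force: 0.0
```

Run:
```python
from h import *
f,P=wrist();cv2.imwrite("pics/w2.png",f["img"]);meas(f,P)
s=env.state();print(s["ee_pos"],s["ee_rot"])
delta([398,316.5,79],139)
```

```text
redtop 643 px 236 61 mean [397.9 316.3 113.1] rect [397.8 316.5] [18.1 17.7] axis 50.5
tee 1416 px 319 155 mean [460.8 261.8 115.7] rect [460.8 261.2] [12.5 55.5] axis 97.1
green 29 px 318 197 mean [464.8 223.8  60.7] rect [465.8 223.4] [9.7 4.6] axis -171.2
[467.9539046  202.21440085 213.13010541] [-1.79907640e+02 -1.26373904e-02  9.70576752e+01]
delta [122.  -55.2 134.2] roll -8.39
```

View pics/w2.png

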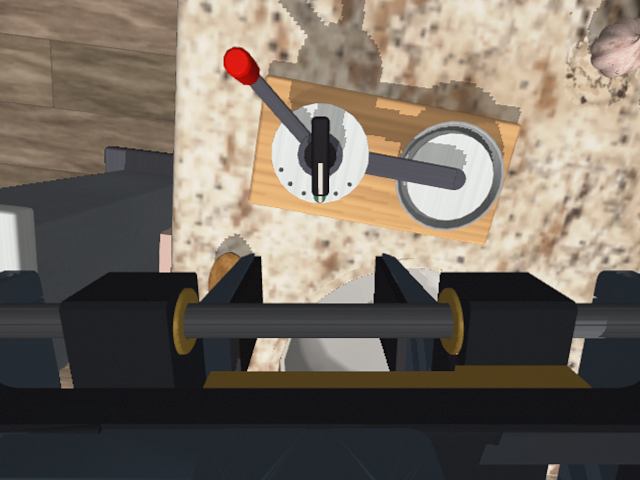

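The pointer at (319,180) now covers the green dot, and the tee axis reads 97°. The grip is at (240,65). Next I'll regrasp the lever.

arm_command(rows=[{"delta_pos":[30,-14,0],"roll":-1.4,"jaw":60},{"delta_pos":[61,-28,0],"roll":-2.8,"jaw":60},{"delta_pos":[92,-42,0],"roll":-4.2,"jaw":60},{"delta_pos":[122,-55,0],"roll":-5.6,"jaw":60},{"delta_pos":[122,-55,10],"roll":-7,"jaw":60},{"delta_pos":[122,-55,20],"roll":-8.4,"jaw":60},{"delta_pos":[122,-55,50],"roll":-8.4,"jaw":60},{"delta_pos":[122,-55,80],"roll":-8.4,"jaw":60},{"delta_pos":[122,-55,110],"roll":-8.4,"jaw":60},{"delta_pos":[122,-55,128],"roll":-8.4,"jaw":60},{"delta_pos":[122,-55,134],"roll":-8.4,"jaw":60},{"delta_pos":[122,-55,134],"roll":-8.4,"jaw":10},{"delta_pos":[122,-55,134],"roll":-8.4,"jaw":10},{"delta_pos":[122,-55,134],"roll":-8.4,"jaw":10},{"delta_pos":[122,-55,134],"roll":-8.4,"jaw":10},{"delta_pos":[122,-55,134],"roll":-8.4,"jaw":10},{"delta_pos":[122,-55,134],"roll":-8.4,"jaw":10},{"delta_pos":[122,-55,134],"roll":-8.4,"jaw":10}], squeeze=12)

```text
time_s: 12.0
ee_pos: [399.3, 316.3, 80.8]
ee_rot: [179.9, 0.0, 139.0]
force: [-0.2, -0.3, 3.6]
gripper_width: 19.6
gripper_force: 12.0
```

Run:
```python
from h import *
s=env.state();R,p=tool(s);print(s["ee_pos"],s["ee_rot"],s["gripper_width"],s["gripper_force"],s["force"])
c=np.array([461,261.3]);v=p[:2]-c;a0=np.arctan2(v[1],v[0]);print(np.hypot(*v),np.degrees(a0))
for k in range(1,17):
    a=a0-np.radians(4*k);q=np.r_[c+85*np.array([np.cos(a),np.sin(a)]),p[2]]
    print((R.T@(q-p)).round(0),0.8*k)
```

```text
[399.29815057 316.34620269  80.84301025] [1.79916275e+02 8.77655507e-03 1.39030878e+02] 19.565961760390273 12.002274385595229 [-0.23890023 -0.33539096  3.63402363]
82.68737905132151 138.26282236205714
[2. 6. 0.] 0.8
[ 1. 12.  0.] 1.6
[ 0. 18.  0.] 2.4000000000000004
[-1. 23.  0.] 3.2
[-3. 29.  0.] 4.0
[-5. 35.  0.] 4.800000000000001
[-8. 40.  0.] 5.6000000000000005
[-11.  45.   0.] 6.4
[-15.  50.   0.] 7.2
[-18.  54.   0.] 8.0
[-22.  59.   0.] 8.8
[-27.  63.   0.] 9.600000000000001
[-31.  67.   0.] 10.4
[-36.  70.   0.] 11.200000000000001
[-41.  73.   0.] 12.0
[-46.  76.   0.] 12.8
```

arm_command(rows=[{"delta_pos":[1,6,0],"roll":0.8,"jaw":10},{"delta_pos":[1,12,0],"roll":1.6,"jaw":10},{"delta_pos":[0,18,0],"roll":2.4,"jaw":10},{"delta_pos":[-1,23,0],"roll":3.2,"jaw":10},{"delta_pos":[-3,29,0],"roll":4,"jaw":10},{"delta_pos":[-5,35,0],"roll":4.8,"jaw":10},{"delta_pos":[-8,40,0],"roll":5.6,"jaw":10},{"delta_pos":[-11,45,0],"roll":6.4,"jaw":10},{"delta_pos":[-15,50,0],"roll":7.2,"jaw":10},{"delta_pos":[-18,54,0],"roll":8,"jaw":10},{"delta_pos":[-22,59,0],"roll":8.8,"jaw":10},{"delta_pos":[-27,63,0],"roll":9.6,"jaw":10},{"delta_pos":[-31,67,0],"roll":10.4,"jaw":10},{"delta_pos":[-36,70,0],"roll":11.2,"jaw":10},{"delta_pos":[-41,73,0],"roll":12,"jaw":10},{"delta_pos":[-42,74,0],"roll":12.2,"jaw":10},{"delta_pos":[-42,74,0],"roll":12.2,"jaw":10},{"delta_pos":[-42,74,0],"roll":12.2,"jaw":10}], squeeze=12)

```text
time_s: 13.5
ee_pos: [479.8, 343.0, 80.8]
ee_rot: [179.9, 0.1, 78.1]
force: [-0.4, -4.4, 4.8]
gripper_width: 19.7
gripper_force: 12.0
```

arm_command(rows=[{"delta_pos":[0,0,0],"roll":0,"jaw":60},{"delta_pos":[0,0,0],"roll":0,"jaw":60},{"delta_pos":[0,0,0],"roll":0,"jaw":60},{"delta_pos":[0,0,0],"roll":0,"jaw":60},{"delta_pos":[0,0,-30],"roll":0,"jaw":60},{"delta_pos":[0,0,-65],"roll":0,"jaw":60},{"delta_pos":[0,0,-100],"roll":0,"jaw":60},{"delta_pos":[0,0,-132],"roll":0,"jaw":60},{"delta_pos":[-40,0,-132],"roll":0,"jaw":60},{"delta_pos":[-80,0,-132],"roll":0,"jaw":60},{"delta_pos":[-115,0,-132],"roll":0,"jaw":60},{"delta_pos":[-143,0,-132],"roll":0,"jaw":60},{"delta_pos":[-143,0,-132],"roll":0,"jaw":60},{"delta_pos":[-143,0,-132],"roll":0,"jaw":60},{"delta_pos":[-143,0,-132],"roll":0,"jaw":60}])

```text
time_s: 14.75
ee_pos: [450.0, 205.2, 212.1]
ee_rot: [180.0, -0.1, 78.0]
force: [0.2, -0.4, -0.0]
gripper_width: 55.0
gripper_force: 0.0
```

Run:
```python
from h import *
f,P=wrist();cv2.imwrite("pics/w3.png",f["img"]);meas(f,P)
```

```text
redtop 706 px 318 29 mean [478.6 343.4 113.1] rect [478.7 343.6] [18.5 18.5] axis -161.9
tee 1436 px 317 158 mean [461.1 262.1 115.6] rect [461.1 261.3] [13.  55.6] axis 97.1
green 28 px 331 198 mean [465.5 223.8  60.8] rect [465.8 223.5] [9.4 4.3] axis -171.3
```

View pics/w3.png

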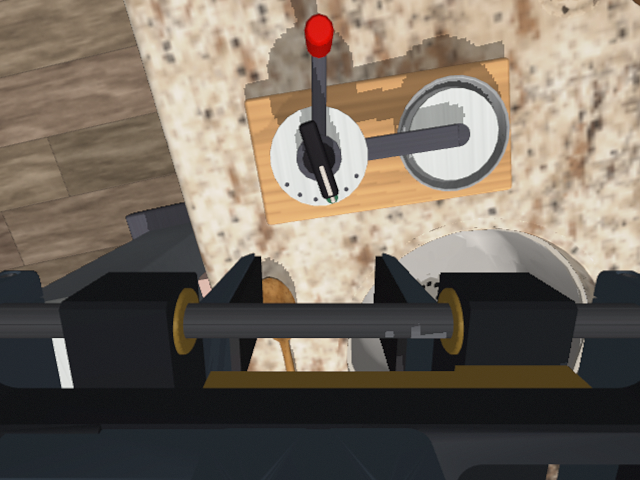

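The lever is back at its tight stop, with the grip at (318,29). The pointer is still on the green dot at (331,198), and the gripper is clear of everything, so I'll hand in.

```bash
python3 -c "
from workcell import env
print(env.job_done())"
```

```text
the job is handed in; nothing more can be done
None
```

The press is set thicker and handed in at about 15 s: in the last wrist image the screw pointer is on the green dot, the jam nut is back at its tight stop and the gripper is clear; the timer was never approached, and no verdict came back.

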